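# Index the sample carousel and set the selector valve

## Task

First turn the sample carousel by its bar handle to the neighbouring detent that brings the tall bottle under the needle. Then lift the knob of the selector valve's lever, swing it to the notch marked by the upright stud and let the pin drop fully home there. Keep the bottle and vials standing in their nests and leave everything else on the bench where it is.

Things in the scene. Friction and masses are not known exactly. Their poses are not given: they have to be found in the camera images.
- sampler: Sample carousel, the fixed part: grey round base 188 mm across and 28 mm high, origin at the centre of its underside on the platter's vertical axis. A short foot on its +x side carries a steel post (18 mm thick, 137 mm from the axis, top 142 mm up) with a small arm reaching back over the platter's edge at 124 to 136 mm height, holding the needle. On the -x side a 44 mm high block reaches to 162 mm from the axis. Stands on either side of the bench; yaw varies within 0.35 rad.
- platter (a joint): Angle of the turning platter (aluminium disc 216 mm across, top 42 mm above the bench) in rad, 0 at the start, growing anticlockwise seen from above. Six places on an 83 mm radius, 60 degrees apart, each a nest of four short pins. A sprung roller on the base gives a detent at every 60 degrees (0, +-1.047, ...): near one it draws itself in and settles within 0.02 rad. Turning it over the crest takes about 0.2 N m; it turns either way without a stop.
- platter_grip (a point): Middle of the black bar handle on the platter's axis, 118 mm above the bench. The bar is 56 mm long (along this frame's x, turning with the platter; it points at the needle at joint 0), 12 mm wide, and reaches from 100 to 134 mm height; grip it across its width from above.
- needle_tip (a point): Lower tip of the thin upright needle, 108 mm above the bench, 83 mm from the platter axis along the sampler's +x.
- bottle: The tall bottle: amber glass, 26 mm across and 58 mm tall, with shoulder, thin neck and 16 mm white cap. Origin at the centre of its underside. Loose in a nest, one place (60 degrees) to one side of the needle or the other.
- vial_a: Short straight vial, amber glass, 26 mm across, 38 mm tall, wide white cap; loose in a nest one place to the other side. Origin under its centre.
- vial_b: Same short vial, at the start under the needle.
- vial_c: Same short vial, at the start opposite the needle.
- valve: Selector valve, the fixed part: aluminium plate 20 mm thick, 290 mm wide (190 mm at its front), from 60 mm behind to 155 mm before the lever's axis; origin on the bench on the vertical axis about which the lever swings. Five notches lie on an arc of 100 mm radius round it, on the side of this frame's -x, at lever angles -60, -30, 0, 30, 60 degrees, between raised steel blocks whose tops are 34 mm above the bench. Notches are about 13 mm wide. Yaw varies within 0.35 rad.
- lever (a joint): Angle of the steel lever in rad, about 0 at the start (middle notch), when it points along the valve's -x; grows anticlockwise seen from above (to the valve's -y). Stops at +-1.16. Notches at 0, +-0.524 and +-1.047, with about 0.02 of play.
- plunger (a joint): How far the lever's sprung knob and pin are pulled up, m: 0 seated in a notch, 0.016 fully up. Its spring presses down with about 4 N seated and 8 N fully up. The pin is 10 mm deep in the notch, so lift 12 mm or more before swinging; let down between notches it rests on a block at about 0.010; over a notch it drops to 0.
- knob_grip (a point): Grip point on the knob at the lever's end, 98 mm above the bench when seated, 100 mm from the lever's axis. The knob is upright, black, round, 24 mm thick from 74 to 116 mm height, with a 30 mm head from 116 to 123 mm; it moves up with the plunger and does not turn on the lever. Below it is a 26 mm steel sleeve with its top at 70 mm height.
- pin_tip (a point): Lower round end of the 10 mm pin beneath the knob, 24 mm above the bench when seated, 100 mm from the lever's axis.
- marker: The mark: an upright steel stud, 10 mm thick with a 20 mm ball head, 37 mm tall, fixed on the valve plate just outside the marked notch: 135 mm from the lever's axis, at that notch's angle (35 mm outward of the pin when it is seated there). Origin at its foot. Stands at -60, -30, +30 or +60 degrees.
- blank_a: Flat steel disc 12 mm across, 3 mm high, outside an unmarked notch, 135 mm from the lever's axis.
- blank_b: Same flat disc at another unmarked notch.
- blank_c: Same flat disc at another unmarked notch.
- beaker: Bystander: small glass beaker, 54 mm across, 60 mm tall, between the carousel and the valve, nearer the robot. Origin under its centre.
- spanner: Bystander: steel spanner 140 mm long, lying between the carousel and the valve. Origin at its middle.
- wash_bottle: Bystander: white plastic bottle, 66 mm across, 150 mm tall.
- tip_box: Bystander: grey open box with dividers, 90 x 125 x 55 mm.
- jar: Bystander: amber jar, 70 mm across, 90 mm tall.
- screwdriver: Bystander: screwdriver 160 mm long, lying flat.

How it is judged (in metres and radians):
On the way, in this order (a step that is already met when the one before it is completed fails the run):
1. the tall bottle stands under the needle, the carousel at rest (horizontal distance between bottle and needle_tip below 0.007 m and angle between bottle's own z axis and vertical below 0.15 rad and velocity of joint platter between -0.05 and 0.05 rad/s), for 0.2 s.
2. the lever's pin is fully home in the marked notch (horizontal distance between pin_tip and marker below 0.042 m and value of joint plunger below 0.003 m), for 0.2 s.
At the end, for the whole second after the job is handed in: The tall bottle stands upright (within 0.15 rad) with its centre within 7 mm horizontally of the needle, carousel at rest; the lever's pin is home (plunger under 3 mm) in the notch beside the stud (pin within 42 mm of the stud horizontally), lever at rest; everything released (all of step 1 and all of step 2 and linear speed of bottle below 0.03 m/s and velocity of joint lever between -0.1 and 0.1 rad/s); the robot touches nothing.
It fails at once if a vial or the bottle tips over or leaves its nest (angle between any of bottle, vial_a, vial_b, vial_c's own z axis and vertical above 0.5 rad or height (world z) of any of bottle, vial_a, vial_b, vial_c above 0.056 m or height (world z) of any of bottle, vial_a, vial_b, vial_c below 0.035 m).
It fails at once if a bystander is moved by more than 30 mm (distance of any of beaker, spanner, wash_bottle, tip_box, jar, screwdriver from where it was at the start of the episode above 0.03 m).
It also fails if it takes over 58 s, if anything falls off the work surface, if the arm or the gripper's body presses on something with over 40 N, if the wrist force passes 120 N, or if a joint passes its speed limit or range.

## Robot

A 7-joint arm with a two-finger parallel gripper is mounted at the origin on the work surface. World frame = base frame: x ahead of the robot, y to its left, z up, the work surface at z = 0. Lengths are in m, angles in degrees, forces in N, time in s.
With the tool pointing down it reaches from about 0.425 to 0.875 m from the base axis. Payload 4.7 kg.
Tool frame: the origin (TCP) lies on the centre line of the jaws, within the pads' length; the fingertips stand 25 mm ahead of it and the grasp point (between the pads) lies 6 mm ahead of it; z points along the fingers, y is the direction in which the jaws open and shut (so a half turn about z gives the same grasp; the last joint's range is limited). The gripper opens to 87 mm and grips with 3 to 60 N. Pads are 19 mm wide; open, the fingers measure 117 mm over their backs; the gripper's body (75 mm by 190 mm) begins 51 mm behind the grasp point.
Start: joints at [-69.437, 18.392, -4.016, 83.108, 1.295, 78.541, -3.26], TCP at [0.22, 0.612, 0.248] pointing down, gripper open.
Joint ranges: [-163.93, 163.93], [-17.29, 119.83], [-79.2, 71.16], [3.27, 140.29], [-89.18, 269.18], [5.43, 117.66], [-154.24, 154.24]. Speed limits (degrees/s): [147.25, 147.25, 180, 180, 180, 180, 180].

## Interface

Orientations are given as [roll, pitch, yaw] about the fixed x, y, z axes, in that order (R = Rz(yaw) Ry(pitch) Rx(roll)).
In Python, from cell import env gives the robot as it stands.
- The arm moves only by the shell command python3 -m creep 'ROWS' [OPENING] [FORCE]. ROWS is JSON, a list of rows, each an object of numbers: "tx", "ty", "tz": the shift along the tool's x, y, z in m; "rx", "ry", "rz": the turn, a rotation vector about the tool's x, y, z in degrees. In form: [{"tx": .., "ty": .., "tz": .., "rx": .., "ry": .., "rz": ..}, ...]. A call has 1 to 20 rows; each row shifts and turns the commanded pose from where the row before left it, along the tool's axes as they then stand; what a row does not reach is not made up. A row lasts 1/8 s, in which the tool goes at most 62.5 mm and 10.7 degrees, less where a joint would pass 70% of its speed; a pose out of reach is approached as far as the arm can. A call is refused whole if a number of a shift passes 0.0625 or a number of a turn 10.7, either way. A call with a gripper value outside its range is refused whole. OPENING is the finger opening in m, from 0 to 0.087, set as the call begins (- or left out, the last holds). The fingers move at their own pace and stop on an object; FORCE is the grip in N (left out, the last holds). Time passes only in rows, so rows that do not move let the fingers close. It gives the time, the measured TCP pose, the force and the opening at its end, in the units of the state.
- env.get_obs(): the state, without advancing time (a new reading comes with each control period).
- env.read_camera(name): name is "scene" or "top" or "wrist"; returns a dict with "pixels" (480x640x3 uint8, red, green, blue), "intrinsics" (3x3 intrinsics, pixels), "D" ([k1, k2, p1, p2, k3] as OpenCV has them; the pictures are not rectified), "R" (3x3) and "t" (3): a world point X has camera coordinates R X + t. Camera axes: x right, y down, z forward; pixel columns grow to the right and rows downward; lengths in m; the calibration is good to about 2 mm. A picture is of the moment at which its call begins. There is no depth.
- env.sign_off(): hands the job in, once; it reports no verdict.
The state is a dict: "time_s": time; "qpos": joint angles; "joint_velocities": joint speeds; "effort": joint torques, N m; "tool_pos": TCP position; "tool_rot": TCP orientation; "force": force on the tool from outside, world axes, zero at the start; "wrist_torque": the same for the moment, N m; "grip_width": finger opening in m.
Only numpy, scipy, OpenCV 4.12 (cv2) and the standard library are available. Lean on these libraries where they do the work, as an engineer would, in place of code of your own. Each camera call takes 0.05 s, during which the arm holds its last target.

## Working session

There is one attempt and no reset: what is moved stays moved. The work goes in short steps, Python scripts to look and compute and a shell command to move; the robot and the scene stay as the last step left them, time stands still between calls to the robot, and variables do not carry over. Pictures are saved under pics/ and viewed, and the job is handed in when it is done.

```bash
ls; mkdir -p pics
python3 - <<'E'
from cell import env
import cv2,pickle
o=env.get_obs();print(o)
for n in ("scene","top"):
    c=env.read_camera(n);pickle.dump(c,open(f"{n}.pkl","wb"))
    cv2.imwrite(f"pics/{n}0.png",c["pixels"][:,:,::-1]);print(n,c["intrinsics"],c["D"],c["R"],c["t"])
E
```

```text
pics
{'time_s': 0.0, 'qpos': array([-69.43655868,  18.43941731,  -4.01694354,  83.17407217,
         1.29389054,  78.54106701,  -3.258795  ]), 'joint_velocities': array([-0.00705519,  0.04468435,  0.02519958,  0.00210104, -0.00402965,
        0.11655712, -0.10410612]), 'effort': array([ 2.11532688e-04, -4.91288924e+01, -4.03726939e-01, -3.12526703e+01,
       -6.40363223e-02,  4.37287556e-02,  1.45186282e-04]), 'tool_pos': array([0.21956066, 0.61126079, 0.24646487]), 'tool_rot': array([-1.79890631e+02,  4.19666909e-03,  1.60248618e+02]), 'force': array([-0.31713496, -0.59406067,  0.22012568]), 'wrist_torque': array([-0.00558341, -0.02716792, -0.003498  ]), 'grip_width': 0.08678463283092269}
scene [[557.52380036   0.         321.90818124]
 [  0.         557.52380036 236.74632882]
 [  0.           0.           1.        ]] [-0.08889061  0.          0.          0.          0.        ] [[ 0.80573616  0.59226672  0.00306234]
 [ 0.38637322 -0.52170008 -0.7606213 ]
 [-0.44889306  0.61404329 -0.64918862]] [-0.45465975 -0.16304811  1.94134678]
top [[440.90149699   0.         313.09803194]
 [  0.         440.90149699 237.63518713]
 [  0.           0.           1.        ]] [0.02090585 0.         0.         0.         0.        ] [[-0.01065323 -0.99983915  0.01442831]
 [-0.99124537  0.00866045 -0.13174829]
 [ 0.13160214 -0.01570554 -0.99117819]] [-0.02122081  0.57558522  1.18489181]
```

View pics/scene0.png

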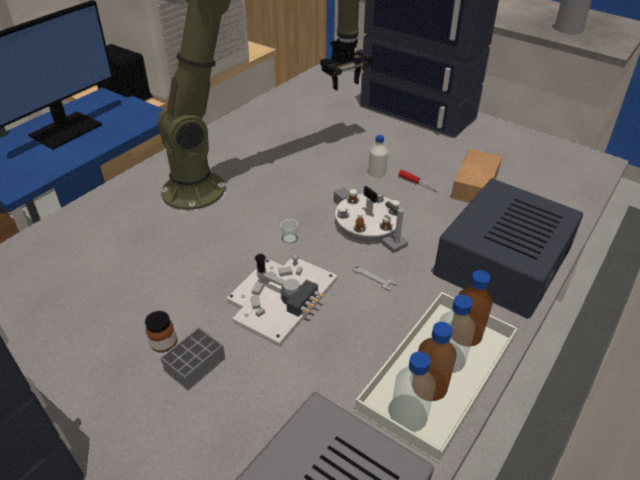

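View pics/top0.png

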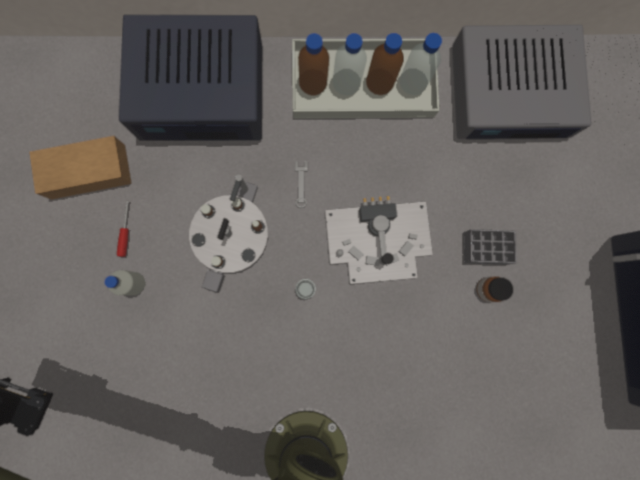

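The top view looks down with +x up and +y to the left. The carousel is near (228,233) and the valve axis near (380,225). I'll enlarge both areas.

```bash
cat > h.py <<'E'
import numpy as np,cv2,pickle
def load(n): return pickle.load(open(n+".pkl","rb"))
def crop(c,x0,y0,w,h,s,out):
    im=c["pixels"][y0:y0+h,x0:x0+w,::-1]; im=cv2.resize(im,None,fx=s,fy=s,interpolation=cv2.INTER_CUBIC)
    for k in range(0,w,10):
        cv2.line(im,(k*s,0),(k*s,6 if (x0+k)%50 else 14),(0,255,255),1)
        if k%20==0: cv2.putText(im,str(x0+k),(k*s,24),0,.35,(0,255,255),1)
    for k in range(0,h,10):
        cv2.line(im,(0,k*s),(6,k*s),(0,255,255),1)
        if k%20==0:cv2.putText(im,str(y0+k),(8,k*s+4),0,.35,(0,255,255),1)
    cv2.imwrite(out,im)
def ray(c,uv):
    K=np.array(c["intrinsics"]);D=np.array(c["D"],float)
    p=cv2.undistortPoints(np.array([[uv]],float),K,D)[0,0]
    R=np.array(c["R"]);t=np.array(c["t"])
    return -R.T@t, R.T@np.array([p[0],p[1],1])
def atz(c,uv,z):
    o,d=ray(c,uv); return o+d*(z-o[2])/d[2]
def proj(c,X):
    R=np.array(c["R"]);t=np.array(c["t"])
    return cv2.projectPoints(np.atleast_2d(np.array(X,float)),cv2.Rodrigues(R)[0],t,np.array(c["intrinsics"]),np.array(c["D"],float))[0][:,0]
E
python3 - <<'E'
from h import *
t=load("top");s=load("scene")
crop(t,180,165,100,135,6-1,"pics/tc.png");crop(t,315,185,130,110,6,"pics/tv.png")
crop(s,320,170,110,90,7,"pics/sc.png");crop(s,220,240,130,105,6,"pics/sv.png")
E
```

```text
(no output)
```

View pics/tc.png

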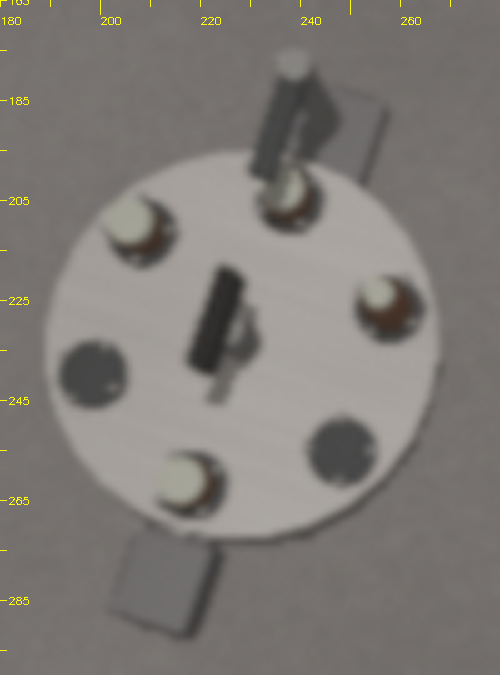

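View pics/tv.png

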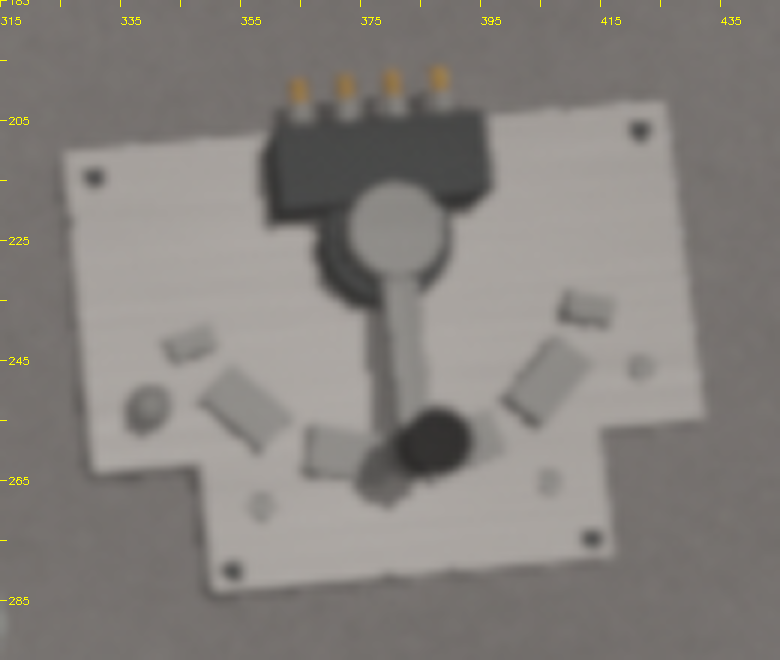

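View pics/sc.png

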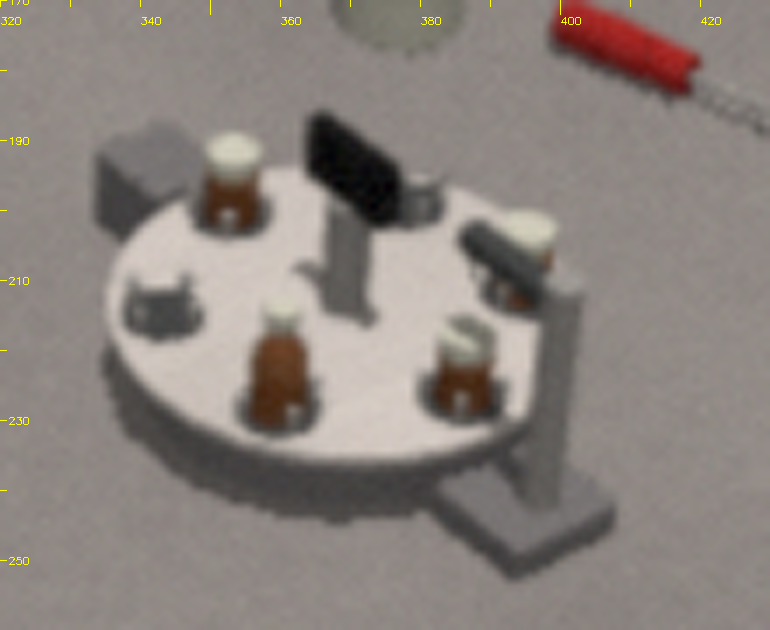

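View pics/sv.png

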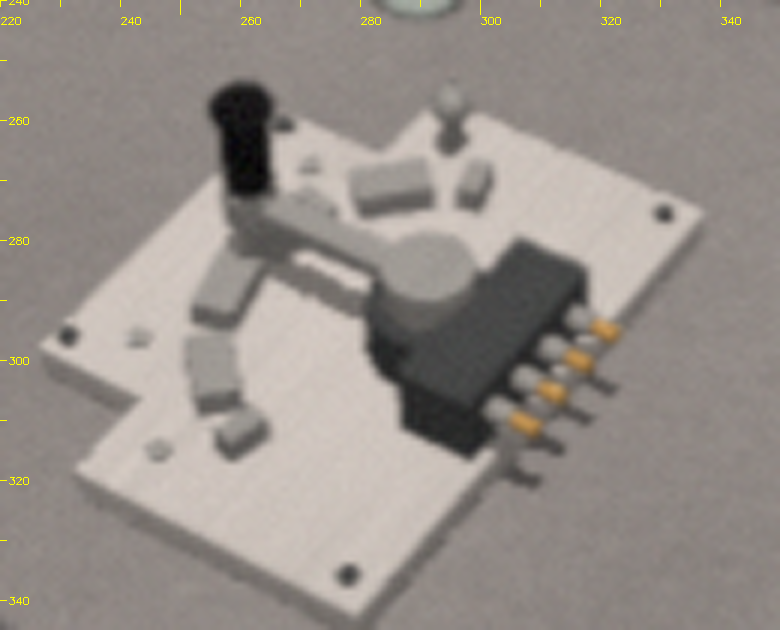

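```bash
cat > fit.py <<'E'
from h import *
from scipy.optimize import least_squares
t=load("top");s=load("scene")
def W(p,X):
    X=np.array(X,float);c,sn=np.cos(p[2]),np.sin(p[2])
    return np.c_[p[0]+c*X[:,0]-sn*X[:,1],p[1]+sn*X[:,0]+c*X[:,1],X[:,2]]
def fit(obs,p0):
    def f(p): return np.concatenate([(proj(c,W(p,[X]))[0]-uv) for c,X,uv in obs])
    r=least_squares(f,p0,loss='soft_l1');print(r.x[:2],np.degrees(r.x[2]));print(np.round(r.fun.reshape(-1,2),1).tolist());return r.x
V=[(t,(.06,.145,.02),(325.3,210.3)),(t,(.06,-.145,.02),(425.8,202.2)),(t,(-.155,.095,.02),(350,283.7)),(t,(-.155,-.095,.02),(417.3,277.7)),
(s,(.06,.145,.02),(337.2,275.3)),(s,(.06,-.145,.02),(279.5,343)),(s,(-.155,-.095,.02),(226.7,297.7)),
(t,(-.1,0,.123),(387.7,258.7)),(s,(-.1,0,.123),(260.3,255.5)),
(t,(-.135*.5,.135*.866,.033),(340,253)),(s,(-.135*.5,.135*.866,.047),(295.2,256.5))]
pv=fit(V,[.6,-.15,0])
C=[(t,(0,0,.042),(228.3,234.1)),(t,(0,0,.134),(223.4,228.8)),(t,(.137,0,.142),(238.6,177.4)),(s,(0,0,.117),(370.3,194.3)),(s,(.137,0,.142),(400.3,210.7))]
pc=fit(C,[.6,.2,0])
for nm,c in (("t",t),("s",s)):
    d=dict(c);im=c["pixels"].copy()
    pts=[]
    a=np.radians(np.arange(0,360,15))
    pts+=list(W(pc,np.c_[.108*np.cos(a),.108*np.sin(a),0*a+.042]))
    pts+=list(W(pc,[(.028,0,.134),(-.028,0,.134),(.137,0,.142),(.083,0,.108)]))
    pts+=list(W(pv,[(.06,.145,.02),(.06,-.145,.02),(-.155,.095,.02),(-.155,-.095,.02),(-.1,0,.123),(-.1,0,.07)]))
    for k in (-60,-30,0,30,60):
        a=np.radians(k);pts+=list(W(pv,[(-.1*np.cos(a),-.1*np.sin(a),.034),(-.135*np.cos(a),-.135*np.sin(a),.022)]))
    big=cv2.resize(im,None,fx=5,fy=5,interpolation=cv2.INTER_CUBIC)
    for u,v in proj(c,pts): cv2.circle(big,(int(u*5+2),int(v*5+2)),2,(255,0,0),-1)
    x0,x1,y0,y1=((180,440,170,295) if nm=="t" else (220,430,180,345))
    b=big[y0*5:y1*5,x0*5:x1*5,::-1];k=min(800/b.shape[1],600/b.shape[0]);cv2.imwrite(f"pics/ov{nm}.png",cv2.resize(b,None,fx=k,fy=k,interpolation=cv2.INTER_AREA))
np.save("p.npy",[pv,pc])
E
python3 fit.py
```

```text
[ 0.61066449 -0.20907174] 4.524194207225448
[[-1.0, -1.1], [-0.4, -1.7], [-0.6, -0.3], [-0.2, -0.4], [-1.0, -1.0], [-1.7, -0.8], [-2.4, -0.6], [0.1, -1.2], [-1.9, 1.3], [-1.2, -0.6], [-1.7, 0.5]]
[0.58943552 0.20570321] -16.980367225696558
[[0.5, -1.0], [-0.9, -0.8], [-0.3, -0.3], [-2.5, 0.0], [-1.7, -1.0]]
```

View pics/ovt.png

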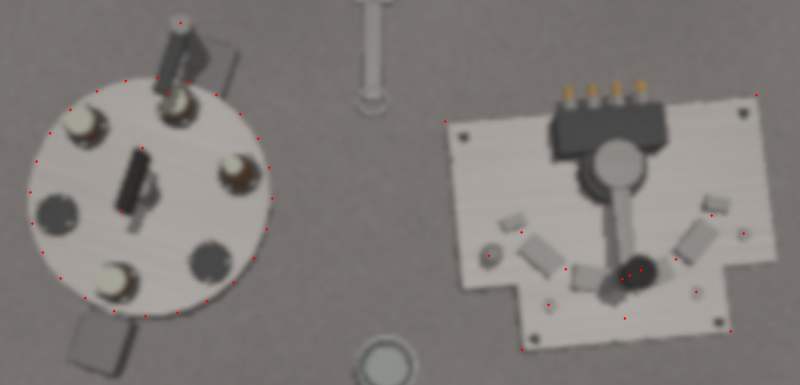

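View pics/ovs.png

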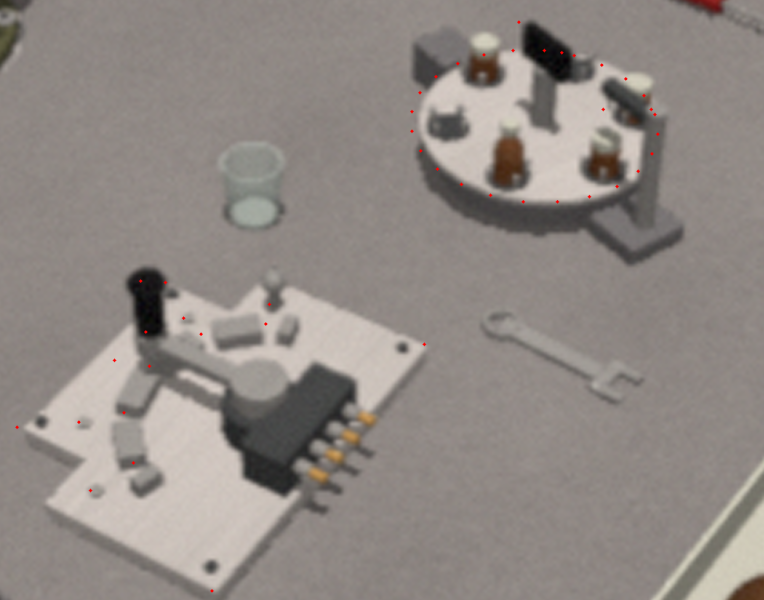

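The bottle, with its narrow cap at top (258,227), is clockwise of the needle, so the platter must turn +60°. The stud at top (340,253) is on the valve's +y side, so the lever goes to -60°. I'll move above the carousel and refine the pose with the wrist camera.

```bash
python3 -m creep '[{"tx":-0.02,"ty":-0.01},{"tx":-0.04,"ty":-0.0213},{"tx":-0.04,"ty":-0.0213},{"tx":-0.04,"ty":-0.0213},{"tx":-0.04,"ty":-0.0213},{"tx":-0.04,"ty":-0.0213},{"tx":-0.04,"ty":-0.0213},{"tx":-0.04,"ty":-0.0213},{"tx":-0.04,"ty":-0.0213},{"tx":-0.04,"ty":-0.0213},{"tx":-0.04,"ty":-0.0213},{"tx":-0.04,"ty":-0.0213},{"tx":-0.025,"ty":-0.0125},{"rz":-2.7},{},{}]' 0.05
cat > look.py <<'E'
import sys;from h import *
from cell import env
n=sys.argv[1];cam=sys.argv[2] if len(sys.argv)>2 else "wrist"
c=env.read_camera(cam);c["obs"]=env.get_obs();pickle.dump(c,open(n+".pkl","wb"));cv2.imwrite(f"pics/{n}.png",c["pixels"][:,:,::-1])
o=c["obs"];print(o["time_s"],o["tool_pos"],o["tool_rot"],o["force"],o["grip_width"],o["qpos"])
E
python3 look.py w1
```

```text
0.15 [0.21959798 0.61136521 0.24669282] [-1.79914688e+02  5.34380719e-03  1.60249121e+02] [0.93333358 0.56016117 0.36844003] 0.08700751470300491 [-69.43780114  18.42969049  -4.01620912  83.16062807   1.295452
  78.54024013  -3.25885001]$[0]: bad value
```

View pics/w1.png

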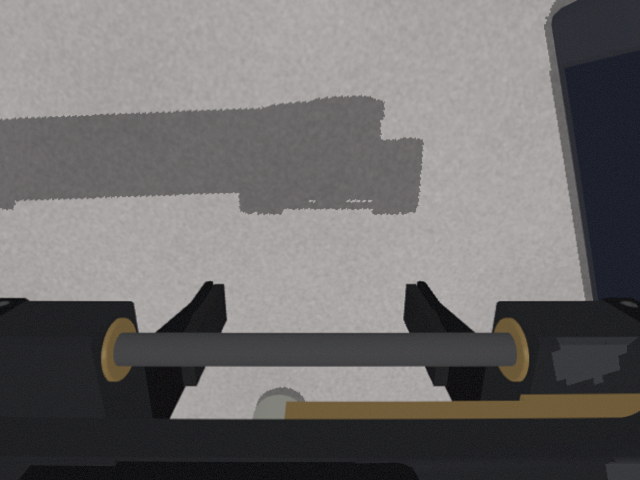

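The call was refused, so each row probably needs all six keys. The picture shows only bench and the fingers, so nothing moved.

```bash
python3 -m creep '[{"tx":-0.02,"ty":-0.01,"tz":0,"rx":0,"ry":0,"rz":0},{"tx":-0.04,"ty":-0.0213,"tz":0,"rx":0,"ry":0,"rz":0},{"tx":-0.04,"ty":-0.0213,"tz":0,"rx":0,"ry":0,"rz":0},{"tx":-0.04,"ty":-0.0213,"tz":0,"rx":0,"ry":0,"rz":0},{"tx":-0.04,"ty":-0.0213,"tz":0,"rx":0,"ry":0,"rz":0},{"tx":-0.04,"ty":-0.0213,"tz":0,"rx":0,"ry":0,"rz":0},{"tx":-0.04,"ty":-0.0213,"tz":0,"rx":0,"ry":0,"rz":0},{"tx":-0.04,"ty":-0.0213,"tz":0,"rx":0,"ry":0,"rz":0},{"tx":-0.04,"ty":-0.0213,"tz":0,"rx":0,"ry":0,"rz":0},{"tx":-0.04,"ty":-0.0213,"tz":0,"rx":0,"ry":0,"rz":0},{"tx":-0.04,"ty":-0.0213,"tz":0,"rx":0,"ry":0,"rz":0},{"tx":-0.04,"ty":-0.0213,"tz":0,"rx":0,"ry":0,"rz":0},{"tx":-0.025,"ty":-0.0125,"tz":0,"rx":0,"ry":0,"rz":0},{"tx":0,"ty":0,"tz":0,"rx":0,"ry":0,"rz":-2.7},{"tx":0,"ty":0,"tz":0,"rx":0,"ry":0,"rz":0}]' 0.05
python3 look.py w2
```

```text
time_s: 2.02
tool_pos: [0.5896, 0.204, 0.2475]
tool_rot: [-180.0, -0.0, 162.8]
force: [0.2, -0.3, -0.6]
grip_width: 0.0498
2.075 [0.58928744 0.20486921 0.24754724] [-1.79990642e+02 -1.52593212e-02  1.62828830e+02] [ 0.07647245 -0.42993137 -0.25502641] 0.04986908555840923 [-33.99416462  15.24388903  15.09155206  87.7053897   -4.02085799
  77.60070898  54.28420019]
```

View pics/w2.png

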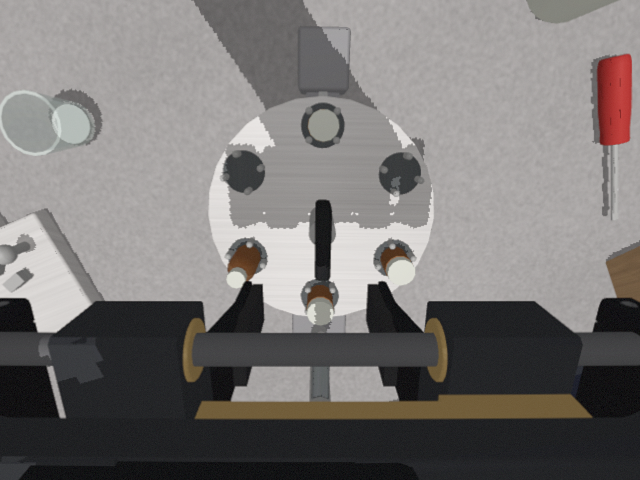

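```bash
cat > fc.py <<'E'
from fit import *
w=load("w2")
r=lambda a,z:(.083*np.cos(np.radians(a)),.083*np.sin(np.radians(a)),z)
C=[(w,r(-120,.042),(243,172)),(w,r(120,.042),(401,173)),(w,r(180,.042),(323,124)),(w,(-.028,0,.134),(323,202))]
print("wrist only");pw=fit(C,[.589,.205,-.297])
print(proj(w,W(pw,[(-.028,0,.134),(.028,0,.134),(0,0,.134),(0,0,.042),r(0,.1)])).round())
np.save("pc.npy",pw)
E
python3 fc.py
python3 - <<'E'
from h import *
w=load("w2");crop(w,200,90,250,230,3,"pics/w2c.png")
E
```

```text
[ 0.61066449 -0.20907174] 4.524194207225448
[[-1.0, -1.1], [-0.4, -1.7], [-0.6, -0.3], [-0.2, -0.4], [-1.0, -1.0], [-1.7, -0.8], [-2.4, -0.6], [0.1, -1.2], [-1.9, 1.3], [-1.2, -0.6], [-1.7, 0.5]]
[0.58943552 0.20570321] -16.980367225696558
[[0.5, -1.0], [-0.9, -0.8], [-0.3, -0.3], [-2.5, 0.0], [-1.7, -1.0]]
wrist only
[0.5903017 0.2095345] -17.930038335132675
[[0.5, -1.6], [-1.1, -0.6], [-0.4, 0.0], [0.7, 4.4]]
[[324. 206.]
 [322. 281.]
 [323. 245.]
 [321. 215.]
 [320. 324.]]
```

View pics/w2c.png

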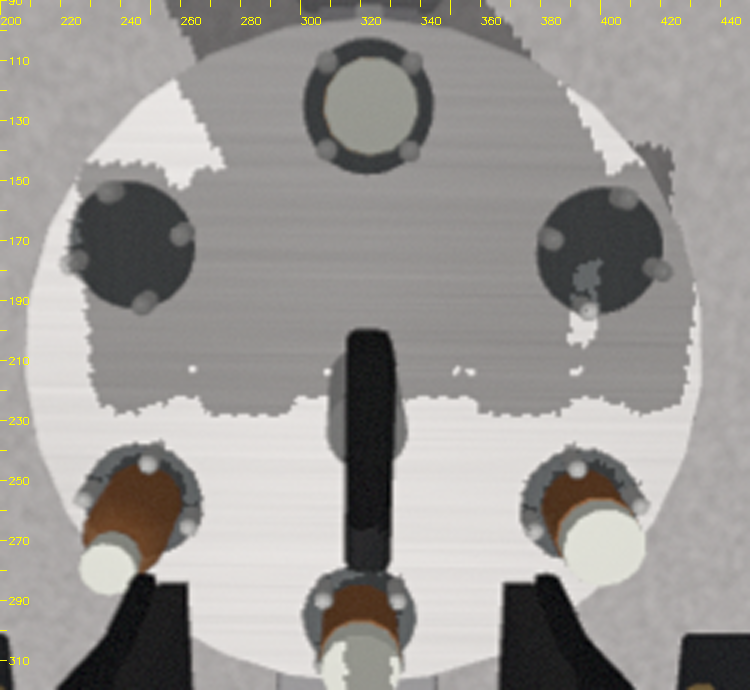

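Run:
```python
from h import *
w=load("w2");p=w["obs"]["tool_pos"]
yaw=np.radians(162.83);X=np.array([np.cos(yaw),np.sin(yaw),0]);Y=np.array([np.sin(yaw),-np.cos(yaw),0])
print(proj(w,[[p[0],p[1],z] for z in (.222,.24,.134,.042)]))
for s in (-1,1): print(proj(w,[p+np.array([0,0,-.025])+Y*s*.025+X*a for a in (-.0095,.0095)]))
print("cam",-w["R"].T@w["t"])
for uv,z in (((323,201),.134),((323,279),.134),((316,240),.134),((330,240),.134)):
    q=atz(w,uv,z)-p; print(uv,q@X,q@Y)
for uv in ((208.5,205),(433.5,205),(323,96)):
    q=atz(w,uv,.042)-p; print(uv,q@X,q@Y)
```

```text
[[316.68206548 301.49088034]
 [316.84242715 320.11142199]
 [316.19999661 245.58179338]
 [315.94325157 215.8458461 ]]
[[265.71077907 319.53607688]
 [264.08992329 283.88626969]]
[[367.64765434 319.5244885 ]
 [369.3341159  283.86106158]]
cam [0.51206041 0.22800317 0.38343071]
(323, 201) 0.032174685341258405 0.004657505190205391
(323, 279) -0.025750958677045663 0.004996549546606566
(316, 240) 0.004159805403123462 -0.00014353496505487486
(330, 240) 0.004155724166777107 0.009784744155969404
(208.5, 205) 0.010580184392931173 -0.10148623878087816
(433.5, 205) 0.010474881427447692 0.11098009740729757
(323, 96) 0.10666097953932342 0.0061043016422231075
```

The wrist view shows the bar at column 323 while the tool axis projects to 316. The platter rim agrees: the axis is about +5 mm in tool y and +1 mm in tool x. I'll correct for that, then descend.

```bash
python3 -m creep '[{"tx":0.001,"ty":0.005,"tz":0.005,"rx":0,"ry":0,"rz":0},{"tx":0,"ty":0,"tz":0.02,"rx":0,"ry":0,"rz":0},{"tx":0,"ty":0,"tz":0.02,"rx":0,"ry":0,"rz":0},{"tx":0,"ty":0,"tz":0.02,"rx":0,"ry":0,"rz":0},{"tx":0,"ty":0,"tz":0.02,"rx":0,"ry":0,"rz":0},{"tx":0,"ty":0,"tz":0.02,"rx":0,"ry":0,"rz":0},{"tx":0,"ty":0,"tz":0.012,"rx":0,"ry":0,"rz":0},{"tx":0,"ty":0,"tz":0.004,"rx":0,"ry":0,"rz":0},{"tx":0,"ty":0,"tz":0,"rx":0,"ry":0,"rz":0}]'
python3 look.py w3; python3 look.py s3 scene
```

```text
time_s: 3.2
tool_pos: [0.5902, 0.2113, 0.1268]
tool_rot: [180.0, 0.0, 162.9]
force: [-0.4, 0.0, 0.7]
grip_width: 0.0502
3.25 [0.59040128 0.21137483 0.12722497] [1.79951499e+02 5.49041289e-02 1.62944994e+02] [ 0.04712859 -0.51340288  0.05430574] 0.050288903280234554 [-33.75202916  20.43378334  14.27926282  95.37348882  -5.4666888
  64.80143248  54.93420335]
3.3 [0.59047827 0.21141422 0.12741094] [1.79939913e+02 6.73845148e-02 1.62945956e+02] [ 0.36672548 -0.09788555  0.38687991] 0.04997371283748062 [-33.75367131  20.42204056  14.28063741  95.36604352  -5.46590157
  64.80340514  54.93384878]
```

View pics/w3.png

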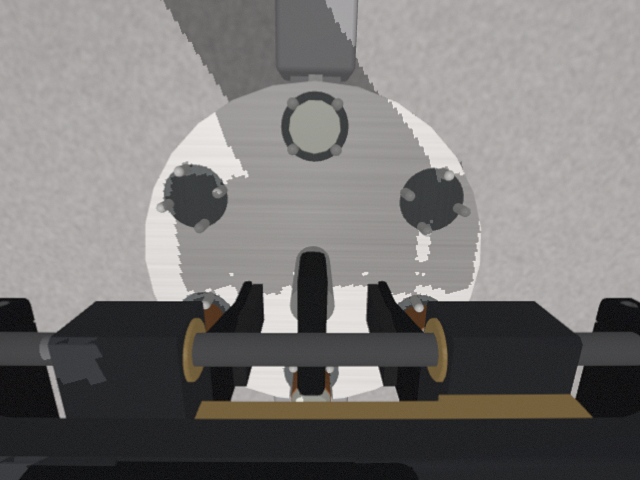

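The bar is centred at column 313 and the finger mid-plane at 315, so it is about 1 mm off. I'll shift by 1 mm and close.

```bash
python3 -m creep '[{"tx":0,"ty":-0.001,"tz":0,"rx":0,"ry":0,"rz":0},{"tx":0,"ty":0,"tz":0,"rx":0,"ry":0,"rz":0},{"tx":0,"ty":0,"tz":0,"rx":0,"ry":0,"rz":0},{"tx":0,"ty":0,"tz":0,"rx":0,"ry":0,"rz":0},{"tx":0,"ty":0,"tz":0,"rx":0,"ry":0,"rz":0},{"tx":0,"ty":0,"tz":0,"rx":0,"ry":0,"rz":0}]' 0.0 25
python3 look.py w4
```

```text
time_s: 4.05
tool_pos: [0.59, 0.21, 0.1275]
tool_rot: [180.0, 0.0, 162.9]
force: [-0.4, -1.8, 5.8]
grip_width: 0.0117
4.1 [0.59001228 0.20997038 0.12750979] [1.79976861e+02 4.50850197e-02 1.62907894e+02] [-1.03375201 -0.93065997  6.00965411] 0.012028576133493979 [-33.69948233  20.34069773  14.32154953  95.46483978  -5.44184915
  64.82668388  54.98658   ]
```

The grip reads 12 mm, which matches the bar. I'll turn it +60° anticlockwise, which is rz negative in tool axes.

```bash
python3 -m creep '[{"tx":0,"ty":0,"tz":0,"rx":0,"ry":0,"rz":-2},{"tx":0,"ty":0,"tz":0,"rx":0,"ry":0,"rz":-4},{"tx":0,"ty":0,"tz":0,"rx":0,"ry":0,"rz":-4},{"tx":0,"ty":0,"tz":0,"rx":0,"ry":0,"rz":-4},{"tx":0,"ty":0,"tz":0,"rx":0,"ry":0,"rz":-4},{"tx":0,"ty":0,"tz":0,"rx":0,"ry":0,"rz":-4},{"tx":0,"ty":0,"tz":0,"rx":0,"ry":0,"rz":-4},{"tx":0,"ty":0,"tz":0,"rx":0,"ry":0,"rz":-4}]'
python3 look.py w5
```

```text
time_s: 5.1
tool_pos: [0.59, 0.2092, 0.1275]
tool_rot: [-179.9, 0.0, -167.0]
force: [-1.3, -2.5, 5.4]
grip_width: 0.0118
5.15 [0.58996223 0.20927126 0.1274977 ] [-1.79945906e+02  2.24596932e-02 -1.66823203e+02] [-0.74219103 -2.05631752  5.49098815] 0.011718352239761315 [-29.893658    20.1392299    9.67537268  95.32790589  -3.6033581
  64.82532017  83.91071938]
```

View pics/w5.png

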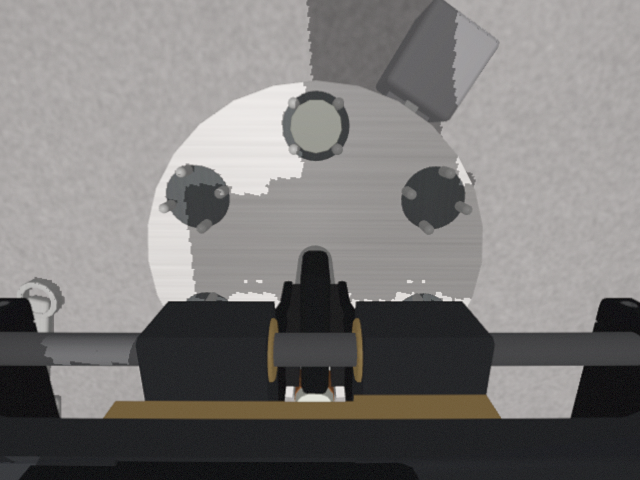

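The platter is turning with the tool: the nests have stayed put relative to the gripper, and the base block has moved to (440,60).

```bash
python3 -m creep '[{"tx":0,"ty":0,"tz":0,"rx":0,"ry":0,"rz":-4},{"tx":0,"ty":0,"tz":0,"rx":0,"ry":0,"rz":-4},{"tx":0,"ty":0,"tz":0,"rx":0,"ry":0,"rz":-4},{"tx":0,"ty":0,"tz":0,"rx":0,"ry":0,"rz":-4},{"tx":0,"ty":0,"tz":0,"rx":0,"ry":0,"rz":-4},{"tx":0,"ty":0,"tz":0,"rx":0,"ry":0,"rz":-4},{"tx":0,"ty":0,"tz":0,"rx":0,"ry":0,"rz":-4},{"tx":0,"ty":0,"tz":0,"rx":0,"ry":0,"rz":-2},{"tx":0,"ty":0,"tz":0,"rx":0,"ry":0,"rz":0},{"tx":0,"ty":0,"tz":0,"rx":0,"ry":0,"rz":0}]'
python3 look.py w6
```

```text
time_s: 6.4
tool_pos: [0.5903, 0.2086, 0.1275]
tool_rot: [-179.9, -0.0, -137.1]
force: [-1.7, -3.6, 5.1]
grip_width: 0.0119
6.45 [0.59028645 0.20861004 0.12749305] [-1.79902784e+02 -1.24278403e-02 -1.37149733e+02] [-1.96508749 -3.30880166  6.14817799] 0.011545949367198077 [-26.19725124  20.06096264   5.2011043   95.17889915  -1.86406417
  64.82372049 112.33262747]
```

View pics/w6.png

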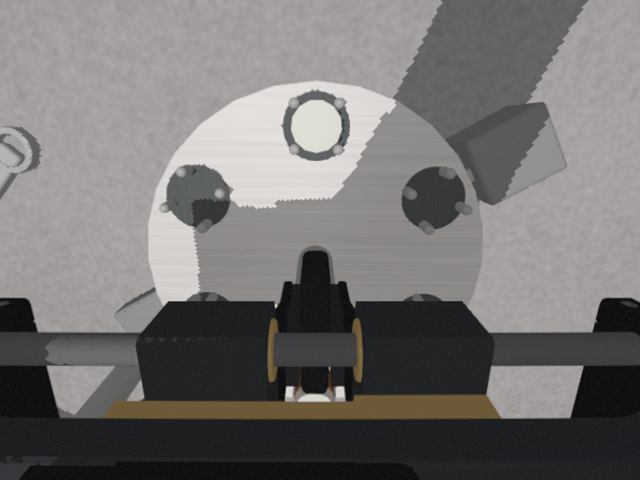

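```bash
python3 -m creep '[{"tx":0,"ty":0,"tz":0,"rx":0,"ry":0,"rz":0},{"tx":0,"ty":0,"tz":0,"rx":0,"ry":0,"rz":0},{"tx":0,"ty":0,"tz":0,"rx":0,"ry":0,"rz":0},{"tx":0,"ty":0,"tz":0,"rx":0,"ry":0,"rz":0},{"tx":0,"ty":0,"tz":-0.01,"rx":0,"ry":0,"rz":0},{"tx":0,"ty":0,"tz":-0.02,"rx":0,"ry":0,"rz":0},{"tx":0,"ty":0,"tz":-0.03,"rx":0,"ry":0,"rz":0},{"tx":0,"ty":0,"tz":-0.03,"rx":0,"ry":0,"rz":0},{"tx":0,"ty":0,"tz":-0.03,"rx":0,"ry":0,"rz":0},{"tx":0,"ty":0,"tz":0,"rx":0,"ry":0,"rz":0}]' 0.05
python3 look.py w7;python3 look.py s7 scene
python3 - <<'E'
from h import *
crop(load("s7"),320,170,110,90,7,"pics/s7c.png")
E
```

```text
time_s: 7.7
tool_pos: [0.5915, 0.2107, 0.2513]
tool_rot: [-179.8, 0.4, -137.1]
force: [0.4, -0.1, 1.1]
grip_width: 0.0499
7.75 [0.59053425 0.21039333 0.24905458] [-179.91839896    0.22200931 -137.0695819 ] [ 0.04341724  1.01147413 -0.6878018 ] 0.04985866968979263 [-26.53620987  15.22051457   5.488062    87.04835071  -1.47969321
  77.56518287 112.0034561 ]
7.8 [0.58979935 0.21018082 0.24739914] [-1.79974658e+02  7.48478097e-02 -1.37066937e+02] [ 0.56949004 -0.47004671  0.21652813] 0.05002275938979346 [-26.53558465  15.28562757   5.47961694  87.15635955  -1.48150174
  77.54971162 112.00182665]
```

View pics/w7.png

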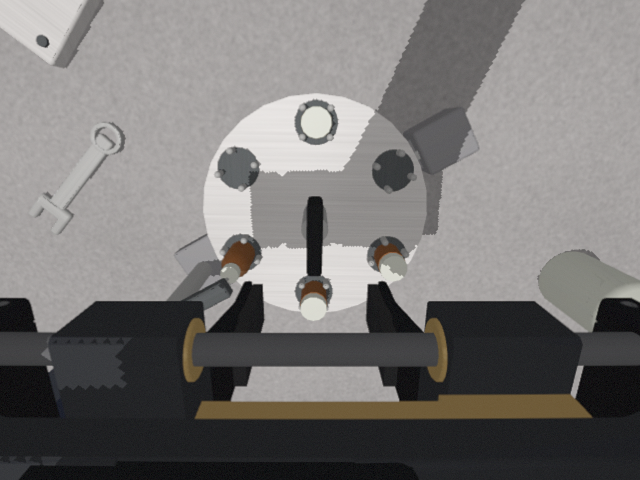

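View pics/s7c.png

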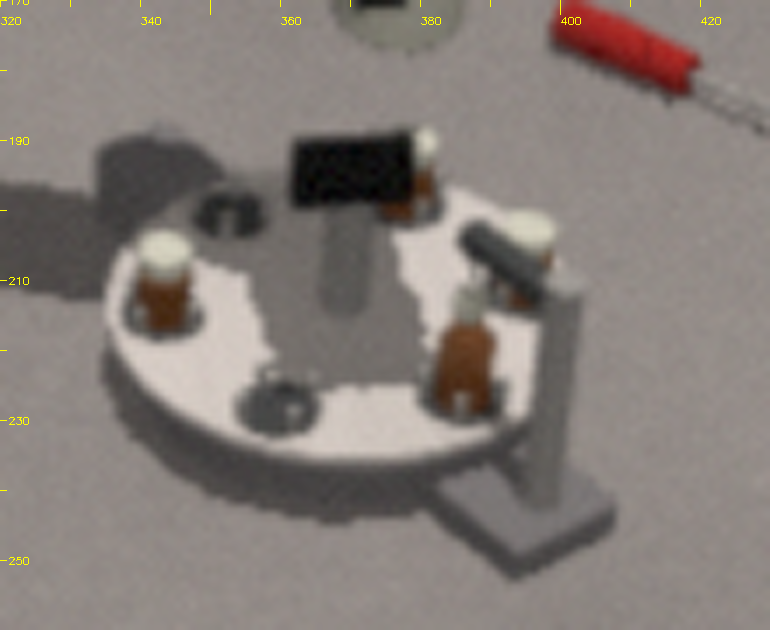

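The bottle now stands under the needle at scene (386,222), and all vials are upright in their nests. Next I'll rotate the tool and move over the valve knob.

```bash
python3 -m creep '[{"tx":0,"ty":0,"tz":0,"rx":0,"ry":0,"rz":5},{"tx":0,"ty":0,"tz":0,"rx":0,"ry":0,"rz":9.5},{"tx":0,"ty":0,"tz":0,"rx":0,"ry":0,"rz":9.5},{"tx":0,"ty":0,"tz":0,"rx":0,"ry":0,"rz":9.5},{"tx":0,"ty":-0.01,"tz":0,"rx":0,"ry":0,"rz":5},{"tx":0.01,"ty":-0.025,"tz":0,"rx":0,"ry":0,"rz":0},{"tx":0.01,"ty":-0.04,"tz":0,"rx":0,"ry":0,"rz":0},{"tx":0.01,"ty":-0.04,"tz":0,"rx":0,"ry":0,"rz":0},{"tx":0.012,"ty":-0.04,"tz":0,"rx":0,"ry":0,"rz":0},{"tx":0.01,"ty":-0.04,"tz":0,"rx":0,"ry":0,"rz":0},{"tx":0.01,"ty":-0.04,"tz":0,"rx":0,"ry":0,"rz":0},{"tx":0.01,"ty":-0.04,"tz":0,"rx":0,"ry":0,"rz":0},{"tx":0.01,"ty":-0.04,"tz":0,"rx":0,"ry":0,"rz":0},{"tx":0.01,"ty":-0.04,"tz":0,"rx":0,"ry":0,"rz":0},{"tx":0.01,"ty":-0.04,"tz":0,"rx":0,"ry":0,"rz":0},{"tx":0.01,"ty":-0.025,"tz":0,"rx":0,"ry":0,"rz":0},{"tx":0,"ty":0,"tz":0,"rx":0,"ry":0,"rz":0},{"tx":0,"ty":0,"tz":0,"rx":0,"ry":0,"rz":0}]' 0.06
python3 look.py w8
```

```text
time_s: 10.05
tool_pos: [0.5115, -0.2156, 0.2458]
tool_rot: [179.9, -0.0, -175.5]
force: [0.9, 0.7, -1.0]
grip_width: 0.0602
10.1 [ 0.51175103 -0.21516915  0.24596689] [ 1.79931076e+02 -3.77431720e-02 -1.75423117e+02] [-0.07322934 -0.40980251 -0.52227955] 0.0602447363576878 [ -4.74678612   6.99663186  27.13910438  97.86073368  -3.32882014
  75.99412209 117.60584354]
```

View pics/w8.png

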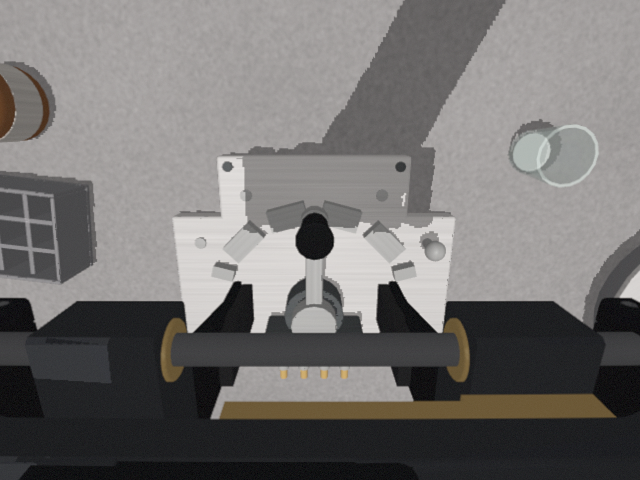

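The wrist view shows the knob head at (314,238), blanks at (246,196), (382,196) and (201,243), and the stud ball at (435,252) on the right, which is +y. I'll fit the valve pose from these.

```bash
python3 - <<'E'
from h import *
w=load("w8");crop(w,170,140,290,200,2+0,"pics/w8c.png")
im=w["pixels"][140:340,170:460,::-1];cv2.imwrite("pics/w8c.png",cv2.resize(im,None,fx=2.7,fy=2.7,interpolation=cv2.INTER_CUBIC))
E
cat > fv.py <<'E'
from fit import *
w=load("w8");o=w["obs"];p=o["tool_pos"];yaw=np.radians(o["tool_rot"][2])
X=np.array([np.cos(yaw),np.sin(yaw),0]);Y=np.array([np.sin(yaw),-np.cos(yaw),0])
a=lambda d,r,z:(-r*np.cos(np.radians(d)),-r*np.sin(np.radians(d)),z)
C=[(w,a(30,.135,.023),(246,196)),(w,a(-30,.135,.023),(382,196)),(w,a(60,.135,.023),(201,243)),(w,a(-60,.135,.048),(435,251.5)),(w,a(0,.1,.123),(314.5,239))]
pw=fit(C,pv);np.save("pv.npy",pw)
for uv,z in (((314.5,239),.123),):
    q=atz(w,uv,z);print(q,(q-p)@X,(q-p)@Y)
k=W(pw,[a(0,.1,.1),a(-60,.1,.1)]);print(k);print((k[0]-p)@X,(k[0]-p)@Y,(k[1]-k[0])@X,(k[1]-k[0])@Y)
E
python3 fv.py
```

```text
[ 0.61066449 -0.20907174] 4.524194207225448
[[-1.0, -1.1], [-0.4, -1.7], [-0.6, -0.3], [-0.2, -0.4], [-1.0, -1.0], [-1.7, -0.8], [-2.4, -0.6], [0.1, -1.2], [-1.9, 1.3], [-1.2, -0.6], [-1.7, 0.5]]
[0.58943552 0.20570321] -16.980367225696558
[[0.5, -1.0], [-0.9, -0.8], [-0.3, -0.3], [-2.5, 0.0], [-1.7, -1.0]]
[ 0.61081683 -0.20851386] 4.3787766183309325
[[-0.3, -0.8], [0.9, -0.4], [-1.0, 0.1], [1.0, -0.1], [-0.3, 3.0]]
[ 0.50874866 -0.21608136  0.123     ] 0.003065582285422598 -0.0006697251037114185
[[ 0.51110872 -0.21614883  0.1       ]
 [ 0.5543507  -0.12598159  0.1       ]]
0.0007184283930407899 -0.000925300628517404 -0.050299137522686534 0.08642914302753361
```

View pics/w8c.png

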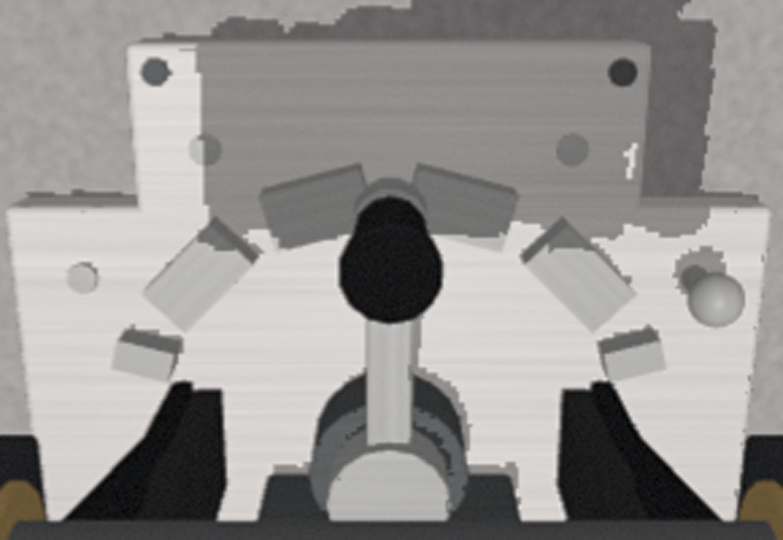

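```bash
python3 -m creep '[{"tx":0.0012,"ty":-0.001,"tz":0.006,"rx":0,"ry":0,"rz":0},{"tx":0,"ty":0,"tz":0.02,"rx":0,"ry":0,"rz":0},{"tx":0,"ty":0,"tz":0.025,"rx":0,"ry":0,"rz":0},{"tx":0,"ty":0,"tz":0.025,"rx":0,"ry":0,"rz":0},{"tx":0,"ty":0,"tz":0.025,"rx":0,"ry":0,"rz":0},{"tx":0,"ty":0,"tz":0.02,"rx":0,"ry":0,"rz":0},{"tx":0,"ty":0,"tz":0.015,"rx":0,"ry":0,"rz":0},{"tx":0,"ty":0,"tz":0.008,"rx":0,"ry":0,"rz":0},{"tx":0,"ty":0,"tz":0.002,"rx":0,"ry":0,"rz":0},{"tx":0,"ty":0,"tz":0,"rx":0,"ry":0,"rz":0}]'
python3 look.py w9;python3 look.py s9 scene
python3 - <<'E'
from h import *
crop(load("s9"),220,230,120,90,6,"pics/s9c.png")
E
```

```text
time_s: 11.35
tool_pos: [0.5106, -0.2183, 0.101]
tool_rot: [-180.0, 0.1, -175.6]
force: [-0.5, -0.6, 0.7]
grip_width: 0.0598
11.4 [ 0.51074701 -0.21832995  0.10121278] [-1.79980461e+02  7.12835200e-02 -1.75557446e+02] [-0.04091397 -0.62797957 -0.04338561] 0.06015985517051056 [ -3.01933547  14.58666997  26.62346964 107.37284561  -7.53058597
  59.67481193 121.11246866]
11.45 [ 0.51076237 -0.21832966  0.1012488 ] [-1.79980081e+02  7.43347224e-02 -1.75554781e+02] [ 0.4728682  -0.34814136  0.06650221] 0.060061078732057314 [ -3.02003474  14.58371508  26.62390059 107.37155833  -7.53035391
  59.67590095 121.11458859]
```

View pics/w9.png

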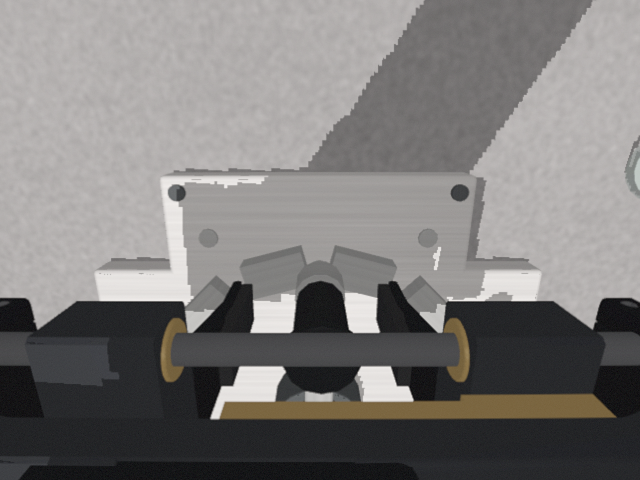

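View pics/s9c.png

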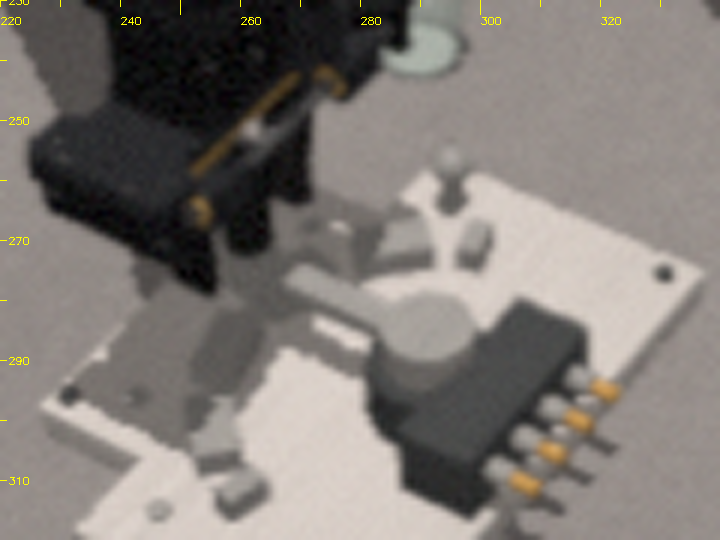

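The knob is centred at column 320 and the jaws at 315, so I'll shift +2 mm in tool y and grip.

```bash
python3 -m creep '[{"tx":0,"ty":0.0022,"tz":0,"rx":0,"ry":0,"rz":0},{"tx":0,"ty":0,"tz":0,"rx":0,"ry":0,"rz":0},{"tx":0,"ty":0,"tz":0,"rx":0,"ry":0,"rz":0},{"tx":0,"ty":0,"tz":0,"rx":0,"ry":0,"rz":0},{"tx":0,"ty":0,"tz":0,"rx":0,"ry":0,"rz":0},{"tx":0,"ty":0,"tz":0,"rx":0,"ry":0,"rz":0}]' 0.0 35
python3 look.py w10
```

```text
time_s: 12.2
tool_pos: [0.5101, -0.2159, 0.1006]
tool_rot: [180.0, -0.0, -175.6]
force: [-0.2, -0.3, 0.5]
grip_width: 0.0286
12.25 [ 0.51006709 -0.21594356  0.10055711] [ 1.79993986e+02  1.15799021e-03 -1.75557147e+02] [-0.05394486 -0.80210064  0.80861007] 0.028358232359581435 [ -3.20049448  14.4922687   26.55975058 107.5570344   -7.4578104
  59.6395425  120.85392607]
```

```bash
python3 -m creep '[{"tx":0,"ty":0,"tz":0,"rx":0,"ry":0,"rz":0},{"tx":0,"ty":0,"tz":0,"rx":0,"ry":0,"rz":0},{"tx":0,"ty":0,"tz":0,"rx":0,"ry":0,"rz":0}]'
python3 look.py w11
```

```text
time_s: 12.62
tool_pos: [0.5101, -0.216, 0.1006]
tool_rot: [180.0, 0.0, -175.6]
force: [-0.6, 0.5, 1.2]
grip_width: 0.0283
12.675 [ 0.51010439 -0.21594422  0.10058137] [ 1.79997425e+02  4.54046774e-03 -1.75550117e+02] [-0.08860842 -0.27976419  1.00291373] 0.028233257976632876 [ -3.19958374  14.49104754  26.55603179 107.55476836  -7.45459095
  59.63772456 120.85638559]
```

View pics/w11.png

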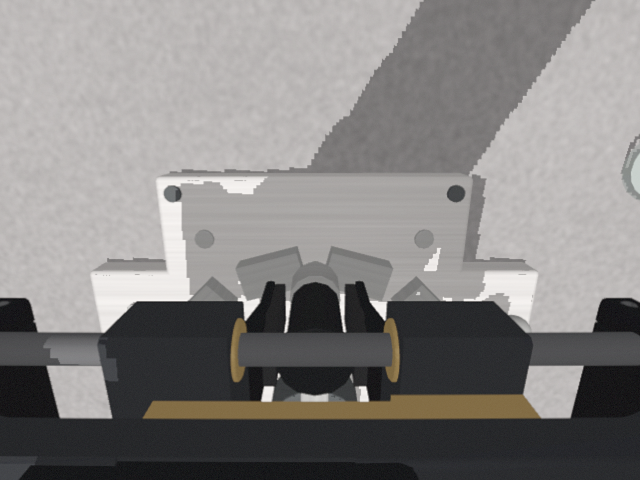

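The opening stopped at 28.3 mm, not 24, so the pads' upper edge is probably catching the 30 mm head. I'll open slightly, go 3 mm lower (tips still above the sleeve at 70 mm) and grip again.

```bash
python3 -m creep '[{"tx":0,"ty":0,"tz":0,"rx":0,"ry":0,"rz":0},{"tx":0,"ty":0,"tz":0,"rx":0,"ry":0,"rz":0},{"tx":0,"ty":0,"tz":0.0035,"rx":0,"ry":0,"rz":0},{"tx":0,"ty":0,"tz":0,"rx":0,"ry":0,"rz":0},{"tx":0,"ty":0,"tz":0,"rx":0,"ry":0,"rz":0}]' 0.04
python3 -m creep '[{"tx":0,"ty":0,"tz":0,"rx":0,"ry":0,"rz":0},{"tx":0,"ty":0,"tz":0,"rx":0,"ry":0,"rz":0},{"tx":0,"ty":0,"tz":0,"rx":0,"ry":0,"rz":0},{"tx":0,"ty":0,"tz":0,"rx":0,"ry":0,"rz":0},{"tx":0,"ty":0,"tz":0,"rx":0,"ry":0,"rz":0},{"tx":0,"ty":0,"tz":0,"rx":0,"ry":0,"rz":0}]' 0.0 35
python3 look.py s12 scene;python3 - <<'E'
from h import *
crop(load("s12"),220,230,120,90,6,"pics/s12c.png")
E
```

```text
time_s: 13.3
tool_pos: [0.51, -0.2159, 0.0969]
tool_rot: [180.0, -0.0, -175.6]
force: [-0.9, 0.2, 0.9]
grip_width: 0.04
time_s: 14.05
tool_pos: [0.5101, -0.2159, 0.0971]
tool_rot: [180.0, 0.0, -175.6]
force: [0.2, 0.2, 0.6]
grip_width: 0.0283
14.1 [ 0.51014586 -0.21595349  0.0970936 ] [ 1.79998891e+02  1.11086654e-02 -1.75553817e+02] [0.15920023 0.29124041 0.37408445] 0.02868889269534104 [ -3.13988439  14.74164531  26.51458299 107.72088933  -7.60323745
  59.24365516 120.9666076 ]
```

View pics/s12c.png

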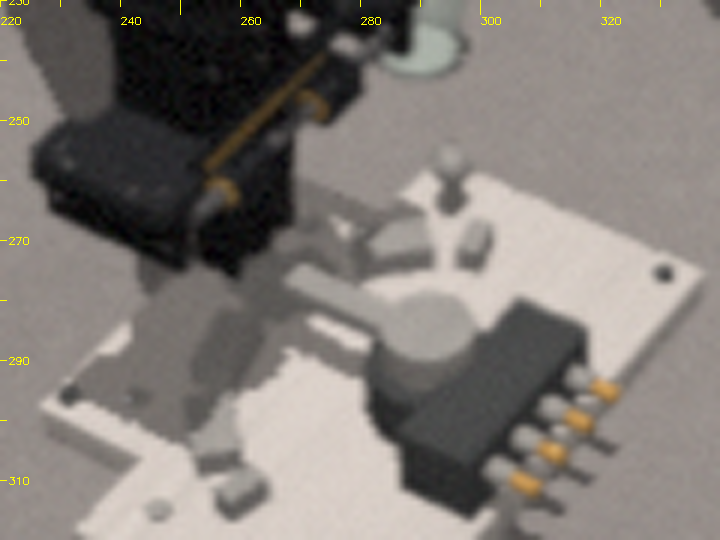

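The opening is still 28.3 mm, so the upper finger faces hold the head. I'll try the lift and check it by the spring force and the camera.

```bash
python3 -m creep '[{"tx":0,"ty":0,"tz":-0.002,"rx":0,"ry":0,"rz":0},{"tx":0,"ty":0,"tz":-0.003,"rx":0,"ry":0,"rz":0},{"tx":0,"ty":0,"tz":-0.003,"rx":0,"ry":0,"rz":0},{"tx":0,"ty":0,"tz":-0.003,"rx":0,"ry":0,"rz":0},{"tx":0,"ty":0,"tz":-0.003,"rx":0,"ry":0,"rz":0},{"tx":0,"ty":0,"tz":0,"rx":0,"ry":0,"rz":0},{"tx":0,"ty":0,"tz":0,"rx":0,"ry":0,"rz":0}]'
python3 look.py w13
```

```text
time_s: 14.98
tool_pos: [0.5101, -0.2158, 0.1109]
tool_rot: [180.0, 0.0, -175.5]
force: [4.3, -0.8, -8.0]
grip_width: 0.0281
15.025 [ 0.51009028 -0.21579125  0.11088815] [ 1.79986974e+02  1.20010341e-03 -1.75548589e+02] [ 4.18925327  0.47505934 -7.0992529 ] 0.028111015511519646 [ -3.38008913  13.76516973  26.67115288 107.04925354  -7.04239745
  60.79282737 120.52883507]
```

View pics/w13.png

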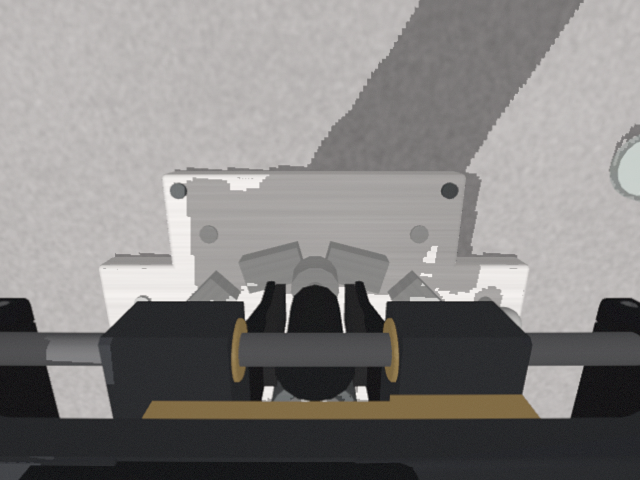

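The lift is 13.8 mm and the wrist shows -8 N, which is the spring load, so the plunger is up and held. I'll swing about the lever axis at r = 0.1, turning the tool with it at 4° per row.

```bash
python3 -m creep '[{"tx":-0.0001,"ty":0.0035,"tz":0,"rx":0,"ry":0,"rz":2},{"tx":-0.00024,"ty":0.007,"tz":0,"rx":0,"ry":0,"rz":4},{"tx":-0.00024,"ty":0.007,"tz":0,"rx":0,"ry":0,"rz":4},{"tx":-0.00024,"ty":0.007,"tz":0,"rx":0,"ry":0,"rz":4},{"tx":-0.00024,"ty":0.007,"tz":0,"rx":0,"ry":0,"rz":4},{"tx":-0.00024,"ty":0.007,"tz":0,"rx":0,"ry":0,"rz":4}]'
python3 look.py w14
```

```text
time_s: 15.78
tool_pos: [0.5146, -0.1779, 0.111]
tool_rot: [-180.0, 0.0, 162.3]
force: [4.5, -0.2, -8.6]
grip_width: 0.0284
15.825 [ 0.5149607  -0.17690007  0.11100811] [1.79987493e+02 2.23796736e-02 1.62261435e+02] [ 4.08859036 -1.14617405 -7.70215585] 0.02820027192611428 [ -8.94803695  12.694186    28.13598176 108.38990162  -6.85069785
  60.52923549  94.24414473]
```

View pics/w14.png

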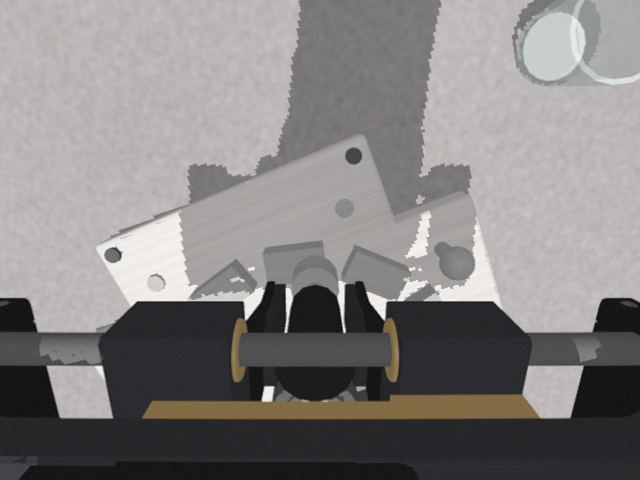

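The lever is following with low forces, and the stud is now at (457,262). 38° remain.

```bash
python3 -m creep '[{"tx":-0.00024,"ty":0.007,"tz":0,"rx":0,"ry":0,"rz":4},{"tx":-0.00024,"ty":0.007,"tz":0,"rx":0,"ry":0,"rz":4},{"tx":-0.00024,"ty":0.007,"tz":0,"rx":0,"ry":0,"rz":4},{"tx":-0.00024,"ty":0.007,"tz":0,"rx":0,"ry":0,"rz":4},{"tx":-0.00024,"ty":0.007,"tz":0,"rx":0,"ry":0,"rz":4},{"tx":-0.00024,"ty":0.007,"tz":0,"rx":0,"ry":0,"rz":4},{"tx":-0.00024,"ty":0.007,"tz":0,"rx":0,"ry":0,"rz":4},{"tx":-0.00024,"ty":0.007,"tz":0,"rx":0,"ry":0,"rz":4},{"tx":-0.00024,"ty":0.007,"tz":0,"rx":0,"ry":0,"rz":4},{"tx":-0.0001,"ty":0.0035,"tz":0,"rx":0,"ry":0,"rz":2},{"tx":0,"ty":0,"tz":0,"rx":0,"ry":0,"rz":0},{"tx":0,"ty":0,"tz":0,"rx":0,"ry":0,"rz":0}]'
python3 look.py w15
python3 - <<'E'
from h import *
w=load("w15");o=w["obs"];pv=np.load("pv.npy");d=o["tool_pos"][:2]-pv[:2]
print("lever est",np.degrees(np.arctan2(d[1],d[0]))-180-np.degrees(pv[2]),np.hypot(*d), "yaw-based",o["tool_rot"][2]-180-np.degrees(pv[2]))
E
```

```text
time_s: 17.32
tool_pos: [0.5532, -0.1257, 0.111]
tool_rot: [-180.0, -0.0, 124.5]
force: [2.8, -0.3, -8.5]
grip_width: 0.0283
17.375 [ 0.55317429 -0.12563422  0.11104131] [-1.79998581e+02 -4.46070895e-03  1.24476972e+02] [ 3.87606024 -1.3208444  -7.48332741] 0.02806789420394575 [-16.68893902  15.85364327  30.9116584  105.30314293  -9.20678543
  61.32192909  52.17778258]
lever est -59.56027721010861 0.10095393435452368 yaw-based -59.90180499308788
```

View pics/w15.png

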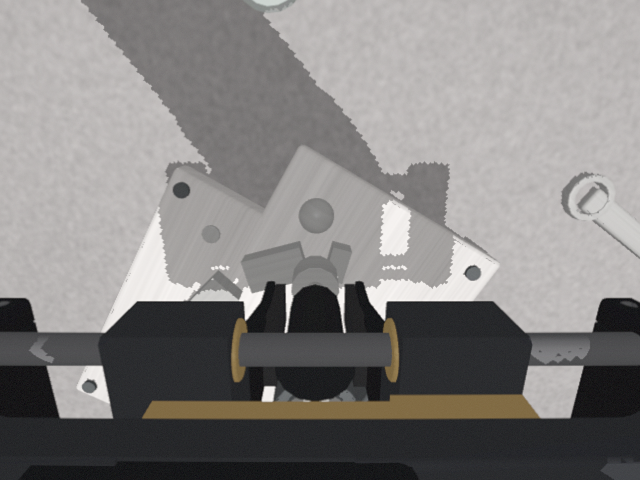

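The stud at (316,215) is in line with the knob and sleeve at column 316, and the lever is at about -60°. I'll lower it while guiding it in.

```bash
python3 -m creep '[{"tx":0,"ty":0,"tz":0.003,"rx":0,"ry":0,"rz":0},{"tx":0,"ty":0,"tz":0.003,"rx":0,"ry":0,"rz":0},{"tx":0,"ty":0,"tz":0.003,"rx":0,"ry":0,"rz":0},{"tx":0,"ty":0,"tz":0.003,"rx":0,"ry":0,"rz":0},{"tx":0,"ty":0,"tz":0.002,"rx":0,"ry":0,"rz":0},{"tx":0,"ty":0,"tz":0,"rx":0,"ry":0,"rz":0},{"tx":0,"ty":0,"tz":0,"rx":0,"ry":0,"rz":0}]'
python3 look.py w16
```

```text
time_s: 18.25
tool_pos: [0.5535, -0.1254, 0.0972]
tool_rot: [180.0, 0.0, 124.4]
force: [1.7, 0.3, -3.8]
grip_width: 0.0285
18.3 [ 0.55355601 -0.12537342  0.09725827] [1.79971306e+02 8.49672296e-03 1.24445708e+02] [ 1.94992151  0.10384621 -4.6658197 ] 0.02801779788790406 [-16.42501297  16.83847077  30.68796633 105.95186354  -9.86653489
  59.80615789  52.61369202]
```

View pics/w16.png

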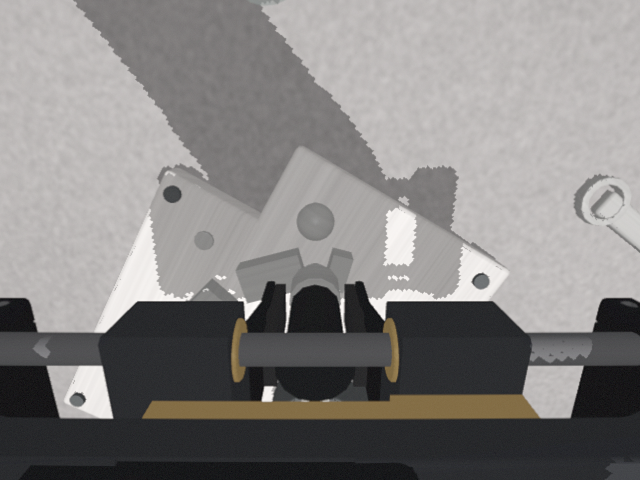

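The remaining force is -4 N, which matches the spring at zero lift, so the pin went down without resting on a block. I'll release, pause and rise straight up.

```bash
python3 -m creep '[{"tx":0,"ty":0,"tz":0,"rx":0,"ry":0,"rz":0},{"tx":0,"ty":0,"tz":0,"rx":0,"ry":0,"rz":0},{"tx":0,"ty":0,"tz":0,"rx":0,"ry":0,"rz":0},{"tx":0,"ty":0,"tz":0,"rx":0,"ry":0,"rz":0},{"tx":0,"ty":0,"tz":0,"rx":0,"ry":0,"rz":0},{"tx":0,"ty":0,"tz":-0.01,"rx":0,"ry":0,"rz":0},{"tx":0,"ty":0,"tz":-0.02,"rx":0,"ry":0,"rz":0},{"tx":0,"ty":0,"tz":-0.03,"rx":0,"ry":0,"rz":0},{"tx":0,"ty":0,"tz":-0.03,"rx":0,"ry":0,"rz":0},{"tx":0,"ty":0,"tz":-0.03,"rx":0,"ry":0,"rz":0},{"tx":0,"ty":0,"tz":-0.03,"rx":0,"ry":0,"rz":0},{"tx":0,"ty":0,"tz":0,"rx":0,"ry":0,"rz":0},{"tx":0,"ty":0,"tz":0,"rx":0,"ry":0,"rz":0}]' 0.055
python3 look.py w17;python3 look.py s17 scene;python3 look.py t17 top
python3 - <<'E'
from h import *
crop(load("s17"),220,170,210,160,3,"pics/s17c.png")
crop(load("s17"),220,230,120,90,6,"pics/s17v.png")
E
```

```text
time_s: 19.92
tool_pos: [0.5531, -0.1253, 0.2467]
tool_rot: [-180.0, -0.0, 124.4]
force: [0.1, -0.2, -0.5]
grip_width: 0.0552
19.975 [ 0.55280962 -0.12529433  0.24622307] [-1.79941810e+02 -5.51190017e-02  1.24445570e+02] [ 0.47796621 -0.43352723 -0.71400094] 0.055053090850501606 [-18.59389409   8.81838386  32.02034101  96.39129122  -4.79449703
  76.24204345  48.715824  ]
20.025 [ 0.55272579 -0.12522582  0.24594667] [-1.79915478e+02 -7.23293707e-02  1.24449205e+02] [ 0.05539544 -0.84715511  0.32965932] 0.05505462981693401 [-18.59290086   8.83967764  32.01520024  96.40199965  -4.79724907
  76.24336461  48.71693261]
20.075 [ 0.55274075 -0.12528159  0.24592012] [-1.79912595e+02 -6.98756260e-02  1.24445317e+02] [-0.29523751 -0.24512943  0.8392703 ] 0.055246787271099794 [-18.59132014   8.84468041  32.01850554  96.40046875  -4.79655342
  76.241021    48.71760272]
```

View pics/w17.png

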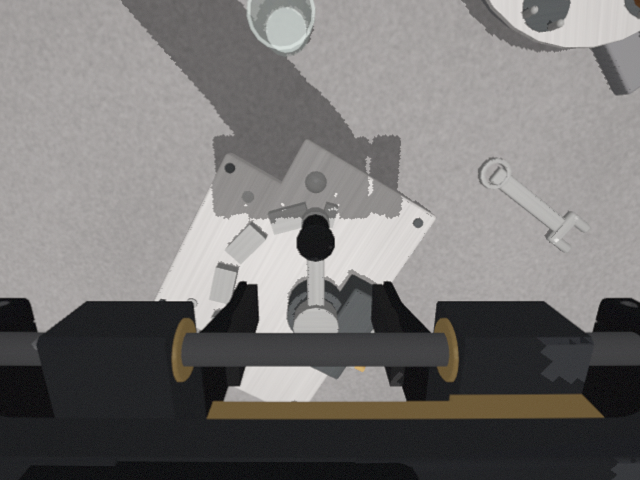

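View pics/s17c.png

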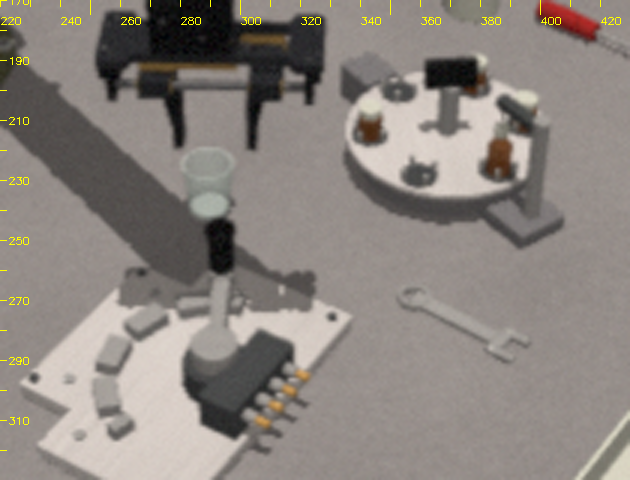

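View pics/s17v.png

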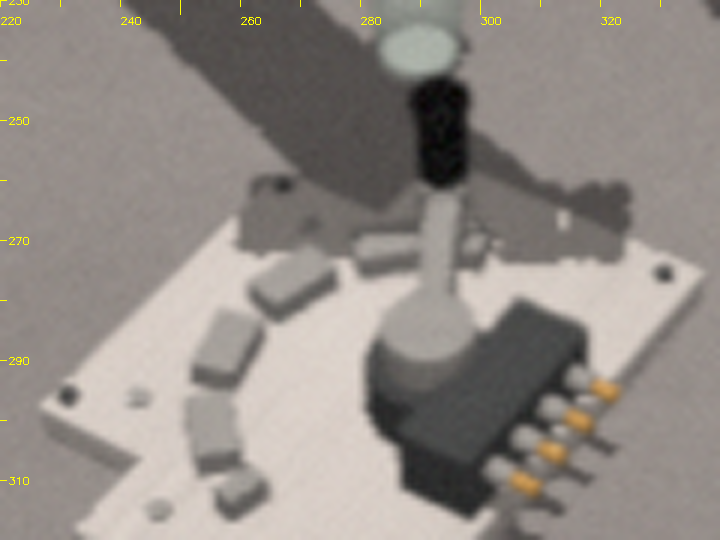

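View pics/t17.png

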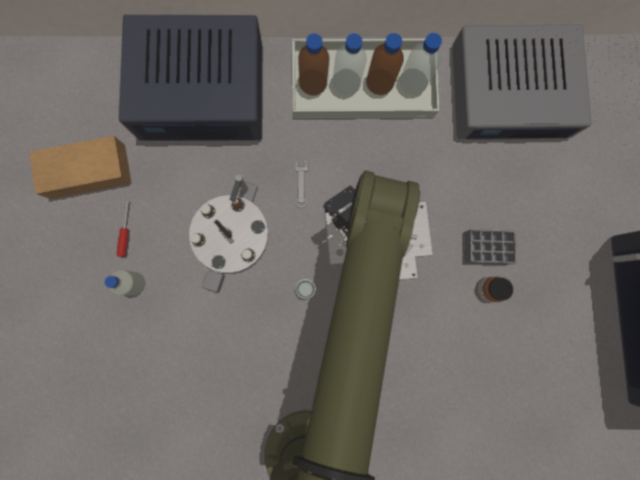

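Run:
```python
from fit import *
pvw=np.load("pv.npy")
def head(n):
    w=load(n);im=w["pixels"].astype(int).sum(2)
    sub=(im[200:262,285:345]<75).astype(np.uint8)
    # top 30 rows of blob incl widest
    n_,l,st,ct=cv2.connectedComponentsWithStats(sub);k=1+np.argmax(st[1:,4]);m=l==k
    ys,xs=np.where(m);print(n,"x",xs.min()+285,xs.max()+285,"y",ys.min()+200,ys.max()+200,m.sum(0).max(),"w",m.sum(1).max(),"area",m.sum())
    return w
for n,a in (("w8",0),("w17",-60)):
    w=head(n);a=np.radians(a)
    t=[(-.1*np.cos(a),-.1*np.sin(a),z) for z in (.123,.133,.116,.126,.02)];print(proj(w,W(pvw,t)).round(1).tolist(), w["obs"]["tool_pos"])
for n,a,(x0,x1,y0,y1) in (("scene",0,(250,272,245,280)),("s17",-60,(282,302,238,270))):
    w=load(n);im=w["pixels"].astype(int).sum(2);m=im[y0:y1,x0:x1]<75;ys,xs=np.where(m)
    a=np.radians(a);P=proj(w,W(pvw,[(-.1*np.cos(a),-.1*np.sin(a),z) for z in (.123,.133,.074,.084)]))
    print(n,"x",xs.min()+x0,xs.max()+x0,"y",ys.min()+y0,ys.max()+y0,"mean",xs.mean()+x0,ys.mean()+y0,P.round(1).tolist())
```

```text
[ 0.61066449 -0.20907174] 4.524194207225448
[[-1.0, -1.1], [-0.4, -1.7], [-0.6, -0.3], [-0.2, -0.4], [-1.0, -1.0], [-1.7, -0.8], [-2.4, -0.6], [0.1, -1.2], [-1.9, 1.3], [-1.2, -0.6], [-1.7, 0.5]]
[0.58943552 0.20570321] -16.980367225696558
[[0.5, -1.0], [-0.9, -0.8], [-0.3, -0.3], [-2.5, 0.0], [-1.7, -1.0]]
w8 x 297 332 y 214 258 41 w 33 area 1026
[[314.2, 242.0], [314.1, 246.2], [314.2, 239.3], [314.2, 243.3], [314.3, 211.6]] [ 0.51175103 -0.21516915  0.24596689]
w17 x 298 333 y 215 258 35 w 30 area 892
[[316.0, 243.4], [316.0, 247.6], [315.9, 240.6], [316.0, 244.6], [315.7, 212.5]] [ 0.55280962 -0.12529433  0.24622307]
scene x 256 263 y 256 271 mean 260.3625 263.95 [[258.6, 256.7], [258.3, 253.9], [259.9, 269.8], [259.6, 267.2]]
s17 x 289 296 y 244 260 mean 293.00943396226415 251.41509433962264 [[292.1, 245.2], [291.9, 242.5], [292.6, 258.3], [292.5, 255.7]]
```

The wrist view puts the head edge at row 258. I expected about 259 if seated and about 264 if resting on a block, and the scene view is also closer to seated. The bottle is upright under the needle and the bystanders haven't moved. I'll hand in.

```bash
python3 -c "
from cell import env
print(env.sign_off())"
```

```text
the job is handed in; nothing more can be done
None
```

I turned the carousel one detent anticlockwise (+60°) so the tall bottle is under the needle. Then I lifted the valve knob about 14 mm, swung the lever to the stud's notch at -60°, lowered the pin and released. The job is handed in; it took about 20 s of the 58 s, and no verdict was reported.

**Carousel:** After release the pictures show the bottle upright under the needle and all three vials standing in their nests. I judged the bottle's position by eye and did not measure its distance from the needle.

**Valve:** The pin reads as fully home. The wrist picture put the knob within about 1–2 pixels of its seated height, where one resting on a block would be about 6 off. The scene camera agreed more weakly, nearer to seated than raised. During lowering the full 14 mm went down with only the roughly 4 N seated spring force left, so the pin met no block.

**Bench:** The robot is about 0.15 m above the valve, touching nothing. In the last top picture the beaker, spanner, wash bottle, tip box, jar and screwdriver look unmoved.

**What disagreed:**
- My first move call was refused because its rows lacked some of the six numbers. Nothing moved.
- The gripper closed to 28 mm on the knob instead of 24 mm, even after I regripped 3.5 mm lower. It was probably holding the 30 mm head, and it did not slip.
- Wrist and overhead measurements of the carousel differed by about 4 mm. I used the wrist view and corrected the grip by the last 1 mm.

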